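# Pin the casting cell shut and gauge its plate gap

### The job

Check the plate gap of the casting cell: swing its gate shut, drop the locking pin fully home through the gate's lug so the gate cannot give, then take the taper gauge and slide it straight down between the front and back plates, flat face against the back plate, until it drags snugly on both, without forcing it. Finish still holding the gauge there, still and upright, so that the gap can be read at the plate edge; leave the rack, bottle and dishes near it alone.

Things in the scene. Friction and masses are not known exactly. Their poses are not given: they have to be found in the camera images.
- cell: the casting cell, fixed: aluminium base 150 x 262 mm, 110 mm tall in all. Origin on the worktop under the middle of the gap between its two upright plates; x points from its front (the gate) to its back, y to the left seen from the front, z up. Seen from the front the gate's hinge is at the left, the lugs for the locking pin at the right.
- gate (a joint): opening angle of the gate in rad: 0 shut (against a stop), positive as its right end swings forward, away from the back plate. It turns about an upright hinge at x -30, y +95 mm of the cell, moves easily (about 0.05 N m of friction) and stays where it is left. It starts ajar by 0.12 to 0.3.
- gate_push (a point): on the dark steel gate: middle of the front face of the upright bar at its free (right) end, 171 mm from the hinge, 65 mm above the worktop; bar 30 mm wide, 70 mm tall (22 to 92 mm above the worktop), 12 mm thick. x axis points backward through the gate. A push here of 1 to 5 N shuts it.
- pin_hole (a point): centre of the pin hole at the top face of the cell's upper steel lug, 90 mm above the worktop, at x -30, y -115 mm of the cell; axes as the cell. The 11.5 mm hole runs straight down through the upper lug, the gate's lug (in line when the gate is shut) and the lower lug, 30 mm in all, open below. Only the plates, 50 mm and more to the left, stand higher (100 and 110 mm).
- back_plate: the fixed aluminium back plate, 130 mm wide, its top 110 mm above the worktop; origin on the worktop under its front face, axes as the cell. Its setting (and so the gap) differs by up to 0.8 mm either way from the middle of the cell.
- mouth (a point): point on the front face of the back plate in the middle of its width, 100 mm above the worktop, level with the top of the front plate; the gap lies in front of it (-x of this frame). Axes: x backward through the back plate, y along the plates, z up. The gap is 2.7 to 4.3 mm wide below a bevel (front plate, top 10 mm, opening to about 5 mm wider at the top) and 78 mm deep.
- front_plate: the sprung steel front plate on the inside of the gate, 104 mm wide; it yields forward, away from the back plate, 6 N per mm after 2.4 N, at most 5 mm. The gate's play on the pin lets it yield about 0.7 mm before that with hardly any force.
- gauge: the taper gauge: thin steel wedge with a black grip, upright in the stand's slot at the start. Origin at its lower end (tip) on the flat face; z up to the grip; the flat face looks to +x, the sloping graduated face to -x. Blade 22 mm wide (y), 80 mm long, 1.6 mm thick at the tip, 0.1 mm more per mm of height. Snug is a downward push of about 5 to 10 N (0.5 to 1 N more per mm once it drags).
- gauge_grip (a point): centre of the gauge's grip, 97 mm above its tip and 4.8 mm to -x of the flat face; grip 14 mm (x) by 34 mm (y) by 30 mm tall; axes as the gauge
- gauge_tip (a point): the gauge's tip: lower end of the blade on the flat face, in the middle of its width; axes as the gauge
- pin: the locking pin: steel shank 10 mm thick with a round nose, 45 mm long under a 19 mm shoulder, upright in the stand's hole at the start, shoulder on the stand. Origin at the nose, z up.
- pin_grip (a point): centre of the pin's black knob, 70 mm above the nose; knob 21 mm across, 26 mm tall
- pin_shoulder (a point): centre of the underside of the pin's shoulder, 45 mm above the nose; it rests on the upper lug when the pin is home
- stand: grey block fixed to the worktop, 64 x 150 x 50 mm tall, that holds the gauge (slot at y +45 mm, 45 mm deep) and the pin (hole at y -45 mm, 45 mm deep). Origin under its centre.
- rack: bystander: green tube rack, 84 x 122 x 42 mm, origin under its centre
- ethanol: bystander: white bottle with a red cap, 65 mm wide, 150 mm tall, origin under its centre
- dishes: bystander: stack of clear dishes, 90 mm wide, 61 mm tall, origin under its centre

How it is judged:
By the outcome, as a careful person would: the job done as asked, in the order asked, and still so for the second after the job is handed in, while the arm keeps its last pose, push and grip.
It also fails if it takes over 72 s, if anything falls off the work surface, if the arm or the gripper's body presses on something with over 40 N, if the wrist force passes 120 N, or if a joint passes its speed limit or range.

### The arm

A 6-joint arm with a two-finger parallel gripper is mounted at the origin on a cart in front of the work surface, level with it; the furniture and walls round the work are solid. World frame = base frame: x ahead of the robot, y to its left, z up, the work surface at z = 0. Lengths are in m, angles in rad, forces in N, time in s.
With the tool pointing down it reaches from about 0.35 to 0.975 m from the base axis. Payload 4.9 kg.
Tool frame: the origin (TCP) lies at the very end of the fingers, on their centre line; the grasp point (between the pads) lies 19 mm behind it (pinch_z is the distance from the TCP to the grasp point, in m); z points along the fingers, y is the line along which they close (so a half turn about z gives the same grasp; the last joint's range is limited). The gripper opens to 85 mm and grips with 20 to 120 N. Pads are 22 mm wide; open, the fingers measure 114 mm over their backs; the gripper's body (76 mm by 85 mm) begins 54 mm behind the grasp point. The pads swing forward as they close: fully open they stand 13 mm farther back than shut.
Start: joints at [1.182, 0.053, 1.613, -0, 1.476, -0.119], TCP at [0.167, 0.602, 0.203] pointing down, gripper open.
Joint ranges: [-3.01, 3.01], [-1.01, 2.22], [0.06, 2.58], [-1.02, 4.17], [0.09, 2.62], [-3.14, 3.14]. Speed limits (rad/s): [2.57, 2.57, 3.14, 3.14, 3.14, 3.14].

### API

Orientations are given as a unit quaternion [w, x, y, z].
In Python, from plant import * gives the robot as it stands. The module is installed in compiled form; this text tells all that it offers.
- The arm moves only by the tool play_rows, never from a script. Its arguments are lists of equal length, an entry for each row: "linear": the shift along the world's x, y, z in m, a list of three; "turn": the turn about the world's z in degrees. A call has 1 to 8 rows; each row shifts and turns the commanded pose from where the row before left it; what a row does not reach is not made up. A row lasts 1/8 s, in which the tool goes at most 62.5 mm and 10.7 degrees, less where a joint would pass 70% of its speed; a pose out of reach is approached as far as the arm can. A call is refused whole if a number of a shift passes 0.0625 or a number of a turn 10.7, either way. A call with a gripper value outside its range is refused whole. "hand" is the finger opening in m, from 0 to 0.0854, set as the call begins (left out, the last holds). The fingers move at their own pace and stop on an object; the grip force is fixed at half the most. Time passes only in rows, so rows that do not move let the fingers close. It gives the time, the measured TCP pose, the force, the opening and the grip force at its end, in the units of the state.
- state(): the state, without advancing time (a new reading comes with each control period).
- grab_frame(name): name is "side" or "top" or "wrist"; returns the picture (384x512x3 uint8, red, green, blue); there is no depth.
- camera_info(name): a dict with "camera_matrix" (3x3 intrinsics, pixels), "distortion" ([k1, k2, p1, p2, k3] as OpenCV has them; the pictures are not rectified), "origin" and "attitude" of the camera in the world; the wrist camera has in their place "mount" (4x4, takes a point from camera to tool coordinates, whose origin is the TCP and whose axes are the flange's). Camera axes: x right, y down, z forward; pixel columns grow to the right and rows downward; lengths in m; the calibration is good to about 2 mm. A picture is of the moment at which its call begins: read the wrist's pose just before it. camera_info takes no time and is no camera call.
- job_done(): hands the job in; it is judged then, once.
Trained networks look in the newest picture that a camera, given by its name, has taken for a name from the list of things; names that differ only in an ending like _2 or _b are one class to them, and where a whole thing is asked for, a point or a joint stands for the part that bears it (a point fixed in the world has none). Each returns a list of dicts, best first, with "p" (0 to 1); they miss things now and then, are a little off and sometimes report something else, mostly with a low value. They report only what shows in the picture. A call takes as long as a camera call.
- trace(camera, thing): "region" (384x512 bool, what is visible of it) and "location" ([column, row] in pixels, amid what is visible of it).
The state is a dict: "time": time; "joint_pos": joint angles; "joint_vel": joint speeds; "joint_efforts": joint torques, N m; "tool_pos": TCP position; "tool_rot": TCP orientation; "contact_force": force on the tool from outside, world axes, zero at the start; "ft_torque": the same for the moment, N m; "gripper_width": opening from 0.0 (shut) to 1.0 (fully open); "grasp_force": force on a finger pad.
Only numpy, scipy, OpenCV 4.12 (cv2) and the standard library are available. Lean on these libraries where they do the work, as an engineer would, in place of code of your own. Each camera call takes 0.05 s, during which the arm holds its last target. There are 200 camera calls.

## Working session

There is one attempt and no reset: what is moved stays moved. The work goes in short steps, Python scripts to look and compute and a tool call to move; the robot and the scene stay as the last step left them, time stands still between calls to the robot, and variables do not carry over. Pictures are saved under pics/ and viewed, at most 10 in all, crops included, and the job is handed in when it is done.

Besides the shell and the picture viewer there is one more tool, called after "Emit:" as name(argument=value, ...), one argument or row to a line, values as JSON. play_rows: Moves the arm, as the interface text tells. Its arguments: {"type":"object","properties":{"linear":{"type":"array","items":{"type":"array","items":{"type":"number"}}},"turn":{"type":"array","items":{"type":"number"}},"hand":{"type":"number"}},"required":["linear","turn"]}

```bash
mkdir -p pics; python3 - <<'E'
from plant import *
import cv2,numpy as np
s=state();print({k:np.round(v,3).tolist() for k,v in s.items()})
ims=[]
for c in ["side","top","wrist"]:
    im=grab_frame(c); cv2.imwrite(f"pics/{c}0.png",im[:,:,::-1]); ims.append(im)
    i=camera_info(c);print(c,{k:np.round(v,4).tolist() for k,v in i.items()})
    for t in ["cell","gate","gauge","pin","stand"]:
        r=trace(c,t)
        if r: print(c,t,round(r[0]["p"],2),r[0]["location"],r[0]["region"].sum())
E
```

```text
{'time': 0.0, 'joint_pos': [1.182, 0.053, 1.614, 0.0, 1.476, -0.119], 'joint_vel': [-0.001, -0.002, 0.0, 0.0, 0.002, 0.001], 'joint_efforts': [0.0, -39.369, -37.017, -0.0, 0.007, -0.0], 'tool_pos': [0.166, 0.602, 0.202], 'tool_rot': [-0.0, 0.134, 0.991, -0.001], 'contact_force': [-0.356, 0.197, 1.29], 'ft_torque': [-0.012, 0.027, 0.004], 'grasp_force': 0.0, 'gripper_width': 1.001}
side {'camera_matrix': [[424.8023, 0.0, 260.0874], [0.0, 424.8023, 190.491], [0.0, 0.0, 1.0]], 'distortion': [-0.0684, 0.0, 0.0, 0.0, 0.0], 'origin': [0.3634, 1.07, 0.8097], 'attitude': [0.0436, -0.108, 0.8757, -0.4686]}
side cell 0.92 [298.6, 187.1] 1866
side gate 0.71 [305.8, 179.4] 609
side gauge 0.56 [297.7, 228.9] 83
side pin 0.17 [249.7, 295.0] 1419
side stand 0.62 [290.9, 234.7] 931
top {'camera_matrix': [[464.4038, 0.0, 254.3417], [0.0, 464.4038, 190.2248], [0.0, 0.0, 1.0]], 'distortion': [-0.1061, 0.0, 0.0, 0.0, 0.0], 'origin': [0.0337, -0.3074, 1.8707], 'attitude': [-0.1416, 0.8521, -0.4966, 0.085]}
top cell 0.64 [276.8, 222.9] 1805
top gate 0.62 [271.4, 229.3] 583
top gauge 0.59 [200.7, 191.3] 51
top stand 0.74 [213.1, 200.8] 556
wrist {'camera_matrix': [[323.7199, 0.0, 259.466], [0.0, 323.7199, 187.7281], [0.0, 0.0, 1.0]], 'distortion': [-0.0145, 0.0, 0.0, 0.0, 0.0], 'mount': [[-0.0012, -0.9661, -0.2582, 0.0656], [1.0, -0.0014, 0.0003, 0.002], [-0.0007, -0.2582, 0.9661, -0.1707], [0.0, 0.0, 0.0, 1.0]]}
```

View pics/top0.png

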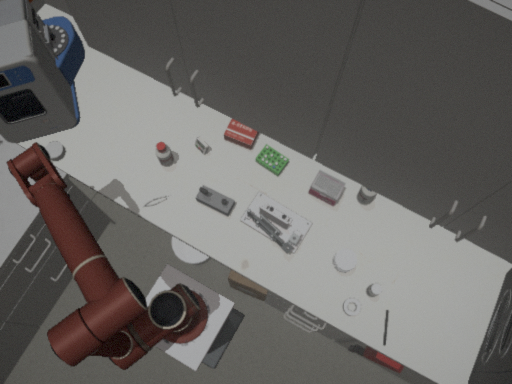

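View pics/side0.png

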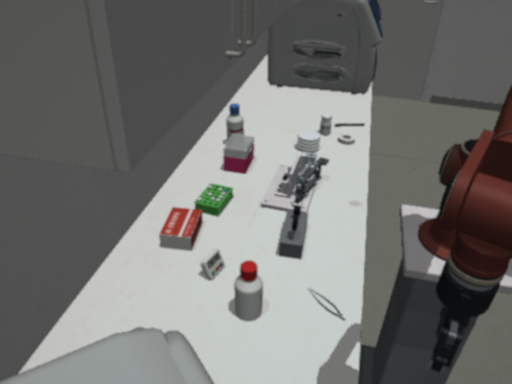

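The top view shows the stand at about (214,201), with the gauge end at (201,191). The cell is at (277,223), gate side towards the robot (lower left). In the side view the stand is at (293,232) and the cell at (298,187).

```bash
cat > h.py <<'E'
from plant import *
import cv2,numpy as np
from scipy.spatial.transform import Rotation as R
def rot(q): return R.from_quat([q[1],q[2],q[3],q[0]]).as_matrix()
def campose(c,s=None):
    i=camera_info(c)
    if c=="wrist":
        s=s or state(); T=np.eye(4);T[:3,:3]=rot(s["tool_rot"]);T[:3,3]=s["tool_pos"]
        T=T@np.array(i["mount"]);return i,T[:3,:3],T[:3,3]
    return i,rot(i["attitude"]),np.array(i["origin"])
def ray(c,px,s=None):
    i,Rm,o=campose(c,s)
    u=cv2.undistortPoints(np.array(px,float).reshape(-1,1,2),np.array(i["camera_matrix"]),np.array(i["distortion"])).reshape(-1,2)
    return o,(Rm@np.c_[u,np.ones(len(u))].T).T
def onz(c,px,z,s=None):
    o,d=ray(c,px,s); return o+d*((z-o[2])/d[:,2])[:,None]
def proj(c,P,s=None):
    i,Rm,o=campose(c,s)
    return cv2.projectPoints(np.array(P,float).reshape(-1,3),cv2.Rodrigues(Rm.T)[0],-Rm.T@o,np.array(i["camera_matrix"]),np.array(i["distortion"]))[0].reshape(-1,2)
E
python3 - <<'E'
from h import *
np.set_printoptions(precision=4,suppress=True)
for c in ["top","side"]:
    grab_frame(c)
    for t,z in [("stand",.04),("cell",.02),("gate",.06),("gauge",.09),("pin_grip",.07),("rack",.03),("ethanol",.1),("dishes",.05)]:
        r=trace(c,t)
        for q in r[:1]:
            ys,xs=np.nonzero(q["region"]); rc=cv2.minAreaRect(np.c_[xs,ys].astype(np.float32))
            b=onz(c,cv2.boxPoints(rc),z)
            e=b[1]-b[0];f=b[2]-b[1]
            print(c,t,round(q["p"],2),q["location"],onz(c,[q["location"]],z)[0],np.linalg.norm(e[:2]),np.degrees(np.arctan2(e[1],e[0])),np.linalg.norm(f[:2]),np.degrees(np.arctan2(f[1],f[0])))
E
```

```text
top stand 0.66 [275.5, 224.2] [ 0.5019 -0.1505  0.04  ] 0.1720622389053876 -1.638519882853736 0.2647755640410534 -94.48341614339064
top cell 0.81 [277.3, 224.3] [ 0.5103 -0.1554  0.02  ] 0.16343815050086072 -2.847656087272963 0.2659377411178302 -95.71942197870412
top gate 0.72 [272.4, 227.0] [ 0.4804 -0.1469  0.06  ] 0.052780158715684394 -14.17513118253184 0.23254626927826877 -106.75860237367756
top gauge 0.64 [203.6, 192.7] [0.4609 0.1617 0.09  ] 0.023306142838585092 -12.70091453973421 0.0421276697185254 -106.03212425956654
top rack 0.65 [268.6, 157.8] [0.7483 0.0174 0.03  ] 0.09731919808939471 -5.131652178173843 0.12748838292289236 -100.06987692909125
top ethanol 0.83 [164.5, 152.4] [0.5289 0.3941 0.1   ] 0.06283435344564071 -36.419695929409684 0.11539286275163173 -127.20934271119263
top dishes 0.86 [344.2, 262.6] [ 0.4954 -0.4643  0.05  ] 0.09687209570371223 -60.75341044173687 0.09263151820962595 -154.21020261652566
side stand 0.58 [291.0, 234.1] [0.4735 0.1414 0.04  ] 0.21446724370058065 -86.31793087103365 0.07229920905786123 176.08577940790067
side cell 0.84 [301.1, 184.9] [ 0.4
[... 191 characters left out ...]
4 0.08522596765885605 133.0324367263313
side gauge 0.66 [248.9, 292.2] [0.5229 0.4276 0.09  ] 0.06586385453222147 -165.1376148895147 0.17926287145736847 103.09642054818585
side pin_grip 0.59 [298.4, 209.8] [0.4672 0.0619 0.07  ] 0.0210301349102346 -164.7691024574783 0.04969175102649496 98.7424392425438
side rack 0.59 [212.4, 198.7] [0.7481 0.0207 0.03  ] 0.1904121350712085 -93.46505379759539 0.13242884351554576 142.423763104841
side ethanol 0.8 [250.6, 291.4] [0.5176 0.4333 0.1   ] 0.06976036095591463 -165.13761746138223 0.1767955338798657 102.98722382412444
side dishes 0.89 [307.5, 140.1] [ 0.5077 -0.4321  0.05  ] 0.09188044379070605 -163.44285626007525 0.20033822677686422 96.64814542372567
```

Emit:
play_rows(
  linear=[
    [0.02,-0.03,0.01],
    [0.03,-0.046,0.01],
    [0.03,-0.046,0.01],
    [0.03,-0.046,0.01],
    [0.03,-0.046,0.01],
    [0.03,-0.046,0],
    [0.03,-0.046,0],
    [0.03,-0.046,0],
  ],
  turn=[-8,-8,-8,-8,-8,-8,-8,-8],
  hand=0.0,
)

```text
time: 2.8
tool_pos: [0.3973, 0.2488, 0.2538]
tool_rot: [0.0, 0.641, 0.768, 0.001]
contact_force: [0.6, 0.6, -0.1]
gripper_width: -0.003
grasp_force: 0.0
```

Emit:
play_rows(
  linear=[
    [0.03,-0.046,0],
    [0.03,-0.046,0],
    [0.02,-0.02,0],
    [0,0,0],
  ],
  turn=[-8,-8,0,0],
)

```text
time: 3.3
tool_pos: [0.4773, 0.137, 0.2533]
tool_rot: [-0.0, 0.741, 0.671, -0.0]
contact_force: [0.6, -0.5, -0.8]
gripper_width: 0.001
grasp_force: 0.0
```

```bash
python3 - <<'E'
from h import *
np.set_printoptions(precision=4,suppress=True)
s=state(); im=grab_frame("wrist"); cv2.imwrite("pics/w1.png",cv2.resize(im[:,:,::-1],(768,576)))
for t,z in [("stand",.05),("gauge_grip",.117),("pin_grip",.088),("gauge",.1),("pin",.075)]:
    for q in trace("wrist",t)[:2]:
        ys,xs=np.nonzero(q["region"]); rc=cv2.minAreaRect(np.c_[xs,ys].astype(np.float32))
        print(t,round(q["p"],2),q["location"],np.round(cv2.boxPoints(rc),1).tolist(),onz("wrist",[q["location"]],z,s)[0])
        print(onz("wrist",cv2.boxPoints(rc),z,s)[:,:2].tolist())
E
```

```text
stand 0.7 [256.5, 168.8] [[217.0, 111.4000015258789], [272.8999938964844, 104.19999694824219], [288.8999938964844, 228.10000610351562], [233.0, 235.3000030517578]] [0.4726 0.128  0.05  ]
[[0.43510480275754043, 0.19793613002059413], [0.4984152272540345, 0.19949830178712694], [0.504883894758627, 0.049681435283462805], [0.4349267812331677, 0.04699633674494777]]
stand 0.51 [264.5, 325.2] [[260.70001220703125, 312.0], [264.5, 311.79998779296875], [265.79998779296875, 331.8999938964844], [262.0, 332.1000061035156]] [ 0.4614 -0.0875  0.05  ]
[[0.4583085139551124, -0.06640051003598826], [0.4633732943738036, -0.06651311900748727], [0.46216242092112864, -0.09827483405242424], [0.4569973054326166, -0.09816804299219586]]
pin_grip 0.65 [259.3, 212.3] [[251.0, 203.0], [268.0, 203.0], [268.0, 223.0], [251.0, 223.0]] [0.4719 0.0871 0.088 ]
[[0.46397669085497484, 0.0986082741280781], [0.4823810697350338, 0.09677132922802184], [0.4802297444935363, 0.07366873224312567], [0.4615098992452672, 0.07553622747019828]]
gauge 0.64 [244.0, 140.4] [[230.39999389648438, 125.30000305175781], [250.8000030517578, 12
[... 156 characters left out ...]
4733867597767151, 0.18552253055392004], [0.4756529990933007, 0.14885340383721973], [0.454674912401412, 0.14744274876364322]]
gauge 0.44 [256.8, 212.8] [[250.0, 202.0], [269.0, 202.0], [269.0, 223.0], [250.0, 223.0]] [0.4696 0.091  0.1   ]
[[0.4637669569517742, 0.10357023882279534], [0.4835853132637702, 0.10159211292304463], [0.48142767133423264, 0.07821861765664304], [0.46125268517790136, 0.08023128118067295]]
pin 0.77 [261.4, 212.5] [[251.0, 203.0], [269.0, 203.0], [269.0, 223.0], [251.0, 223.0]] [0.4738 0.0821 0.075 ]
[[0.46320173542572685, 0.09452887456237279], [0.4834427047840513, 0.09250856957300876], [0.4812274027503859, 0.06851013888353502], [0.46063949249600245, 0.07056410565909738]]
```

View pics/w1.png

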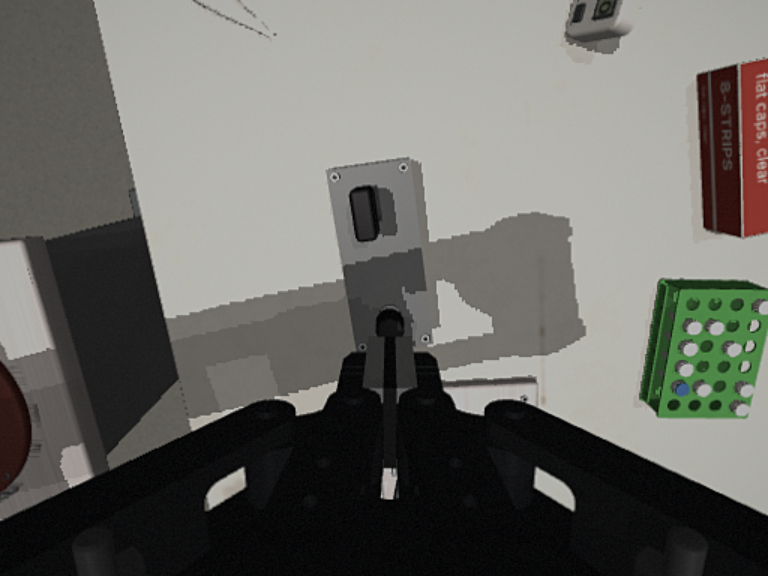

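The wrist picture shows the stand with its four screws at (335,177), (403,168), (425,339) and (362,347) (1.5x scale). The gauge grip is at about (366,213) and the pin knob at (390,322); the cell lies hidden behind the gripper.

```bash
python3 - <<'E'
from h import *
np.set_printoptions(precision=4,suppress=True)
s=state()
P=onz("wrist",np.array([[335,177],[403,168],[425,339],[362,347]])/1.5,.05,s)[:,:2]
c=P.mean(0);print(P,c)
for a,b in [(0,3),(1,2)]:print("yaw",np.degrees(np.arctan2(*(P[a]-P[b])[::-1]))-90)
for a,b in [(0,1),(3,2)]:print("yaw",np.degrees(np.arctan2(*(P[b]-P[a])[::-1])))
y=np.arctan2(*(P[0]+P[1]-P[2]-P[3])[::-1])-np.pi/2
for n,v in [("gauge",[0,.045]),("pin",[0,-.045])]:print(n,c+R.from_euler('z',y).as_matrix()[:2,:2]@v,np.degrees(y))
print("grip top",onz("wrist",np.array([[350,188],[372,185],[380,238],[358,242],[366,213]])/1.5,.117,s)[:,:2])
print("knob",onz("wrist",np.array([[390,322]])/1.5,.088,s))
print(s["tool_pos"])
E
```

```text
[[0.4399 0.1922]
 [0.4916 0.1939]
 [0.4976 0.0554]
 [0.4452 0.0533]] [0.4685 0.1237]
yaw 2.1805573782506826
yaw 2.500367128811149
yaw 1.918621971934036
yaw 2.319927710118984
gauge [0.4667 0.1687] 2.340253762837252
pin [0.4704 0.0787] 2.340253762837252
grip top [[0.456  0.1872]
 [0.4698 0.1877]
 [0.4714 0.154 ]
 [0.4571 0.1528]
 [0.4642 0.1707]]
knob [[0.4715 0.0865 0.088 ]]
[0.476  0.1393 0.2535]
```

Emit:
play_rows(
  linear=[
    [0,-0.045,0],
    [0,-0.055,0],
    [0,-0.055,0],
    [0,-0.055,0],
    [0,-0.055,0],
    [0,-0.055,0],
    [0,-0.05,0],
    [0,0,0],
  ],
  turn=[0,0,0,0,0,0,0,0],
)

```text
time: 4.6
tool_pos: [0.4763, -0.2335, 0.2532]
tool_rot: [-0.0, 0.741, 0.671, -0.0]
contact_force: [-0.4, 0.8, -0.3]
gripper_width: -0.002
grasp_force: 0.0
```

```bash
python3 - <<'E'
from h import *
np.set_printoptions(precision=4,suppress=True)
s=state(); im=grab_frame("wrist"); cv2.imwrite("pics/w2.png",cv2.resize(im[:,:,::-1],(800,600),interpolation=cv2.INTER_CUBIC))
np.save("w2s.npy",s,allow_pickle=True); np.save("w2.npy",im)
print(s["tool_pos"],s["tool_rot"],s["time"])
for t in ["cell","gate","back_plate","front_plate"]:
    for q in trace("wrist",t)[:1]:
        ys,xs=np.nonzero(q["region"]); rc=cv2.minAreaRect(np.c_[xs,ys].astype(np.float32))
        print(t,round(q["p"],2),q["location"],(cv2.boxPoints(rc)*1.5625).tolist())
E
```

```text
[ 0.4763 -0.2335  0.2532] [-0.0002  0.741   0.6715 -0.0002] 4.6
cell 0.88 [266.8, 114.1] [[313.6957702636719, 296.50244140625], [321.79931640625, -6.02880334854126], [551.1687622070312, 0.11501312255859375], [543.065185546875, 302.646240234375]]
gate 0.62 [231.8, 81.2] [[312.3063659667969, 286.6971130371094], [353.5268859863281, -8.029452323913574], [420.0362243652344, 1.2725353240966797], [378.8157043457031, 295.9991149902344]]
back_plate 0.8 [299.8, 59.4] [[432.81243896484375, 0.0], [506.24993896484375, 0.0], [506.24993896484375, 196.87496948242188], [432.81243896484375, 196.87496948242188]]
front_plate 0.73 [256.4, 56.5] [[374.71099853515625, 180.00363159179688], [402.60113525390625, -1.282511830329895], [421.1524353027344, 1.5715360641479492], [393.2622985839844, 182.85768127441406]]
```

View pics/w2.png

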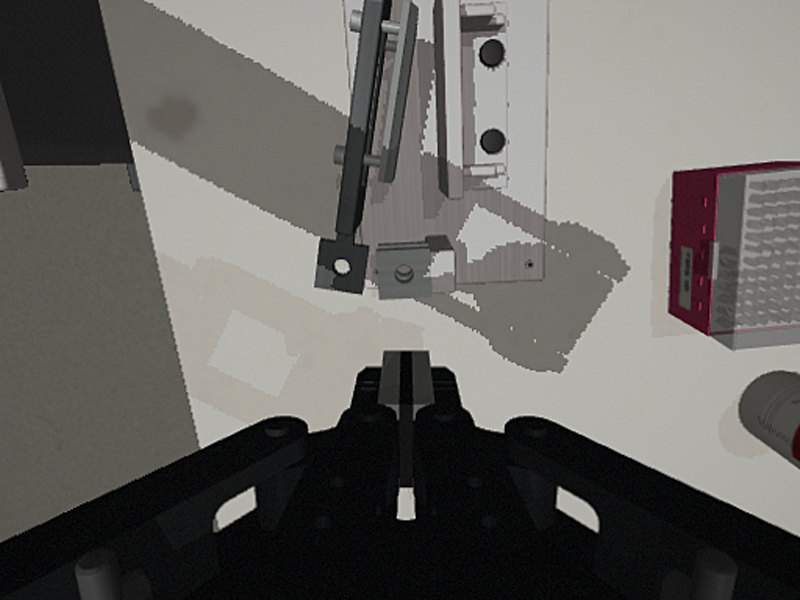

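Wrist picture of the cell (800x600 scale): pin hole of the upper lug is at (404,273), the gate's lug hole at (343,266), gate bar running up to (378,0). The back plate's front top edge runs from about (434,0) to (441,196), the base's back edge from (548,0) to (543,280).

```bash
python3 - <<'E'
from h import *
np.set_printoptions(precision=4,suppress=True)
s=np.load("w2s.npy",allow_pickle=True).item(); im=np.load("w2.npy")
f=lambda p,z:onz("wrist",np.array(p,float).reshape(-1,2)/1.5625,z,s)[:,:2]
h=f([404,273],.09)[0]
e=f([[548,2],[544,278]],.02);print("base back edge",e,np.degrees(np.arctan2(*(e[0]-e[1])[::-1]))-90)
b=f([[434,2],[441,194]],.11);print("bp face?",b,np.degrees(np.arctan2(*(b[0]-b[1])[::-1]))-90)
g=f([343,266],.08)[0]
print("hole",h,"gatehole",g)
for yw in [-1,0,1,2,3]:
    Rz=R.from_euler('z',yw,degrees=True).as_matrix()[:2,:2]
    o=h-Rz@[-.03,-.115]; 
    print(yw,"cell",o,"gate hole in cell",Rz.T@(g-o),"edge in cell",(Rz.T@(e-o).T).T.round(4).tolist(),"bp",(Rz.T@(b-o).T).T.round(4).tolist())
cv2.imwrite("pics/w2c.png",cv2.resize(im[0:200,190:360,::-1],None,fx=3,fy=3,interpolation=cv2.INTER_CUBIC))
E
```

```text
base back edge [[ 0.5957 -0.0679]
 [ 0.5864 -0.2721]] -2.610764322639909
bp face? [[ 0.5071 -0.0837]
 [ 0.5023 -0.1895]] -2.6026793190944346
hole [ 0.4744 -0.2409] gatehole [ 0.4325 -0.234 ]
-1 cell [ 0.5064 -0.1264] gate hole in cell [-0.072  -0.1088] edge in cell [[0.0883, 0.0601], [0.0826, -0.1442]] bp [[0.0, 0.0428], [-0.0029, -0.0631]]
0 cell [ 0.5044 -0.1259] gate hole in cell [-0.0719 -0.1081] edge in cell [[0.0914, 0.058], [0.0821, -0.1462]] bp [[0.0028, 0.0422], [-0.002, -0.0636]]
1 cell [ 0.5024 -0.1254] gate hole in cell [-0.0718 -0.1073] edge in cell [[0.0944, 0.0558], [0.0815, -0.1481]] bp [[0.0055, 0.0416], [-0.0012, -0.0641]]
2 cell [ 0.5003 -0.1249] gate hole in cell [-0.0716 -0.1066] edge in cell [[0.0973, 0.0536], [0.0809, -0.1501]] bp [[0.0082, 0.041], [-0.0003, -0.0646]]
3 cell [ 0.4983 -0.1245] gate hole in cell [-0.0715 -0.1059] edge in cell [[0.1003, 0.0514], [0.0803, -0.152]] bp [[0.0109, 0.0403], [0.0006, -0.0652]]
```

View pics/w2c.png

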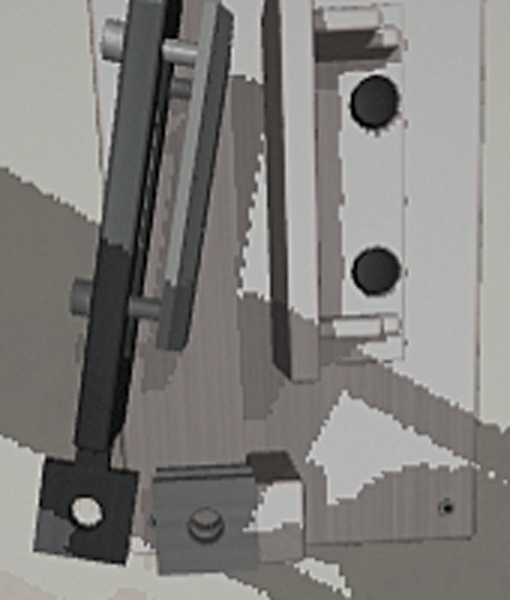

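```bash
python3 - <<'E'
from h import *
np.set_printoptions(precision=4,suppress=True)
s=np.load("w2s.npy",allow_pickle=True).item(); im=np.load("w2.npy")
g=cv2.cvtColor(im,cv2.COLOR_RGB2GRAY).astype(int)
for r in [5,40,80,110]: print(r,list(zip(range(274,300),g[r,274:300])))
f=lambda p,z:onz("wrist",190*np.array([1,0])+np.array(p,float).reshape(-1,2)/3,z,s)[:,:2]
h=f([[207,517]],.09)[0]
e=f([[484,3],[472,537]],.02);b=f([[284,3],[291,378]],.11);k=f([[85,512]],.08)[0]
for q in (e,b):print(q,np.degrees(np.arctan2(*(q[0]-q[1])[::-1]))-90)
for yw in [-2,-2.6,-3.2]:
    Rz=R.from_euler('z',yw,degrees=True).as_matrix()[:2,:2]
    o=h-Rz@[-.03,-.115]
    print(yw,"hole",h,"cell",o,"gatehole",Rz.T@(k-o),"e",(Rz.T@(e-o).T).T.tolist(),"bp",(Rz.T@(b-o).T).T.tolist(), "push shut",o+Rz@[-.036,-.076])
E
```

```text
5 [(274, np.int64(176)), (275, np.int64(178)), (276, np.int64(182)), (277, np.int64(82)), (278, np.int64(54)), (279, np.int64(61)), (280, np.int64(63)), (281, np.int64(62)), (282, np.int64(57)), (283, np.int64(100)), (284, np.int64(186)), (285, np.int64(176)), (286, np.int64(175)), (287, np.int64(175)), (288, np.int64(174)), (289, np.int64(175)), (290, np.int64(174)), (291, np.int64(174)), (292, np.int64(178)), (293, np.int64(167)), (294, np.int64(97)), (295, np.int64(115)), (296, np.int64(108)), (297, np.int64(127)), (298, np.int64(186)), (299, np.int64(175))]
40 [(274, np.int64(98)), (275, np.int64(101)), (276, np.int64(103)), (277, np.int64(100)), (278, np.int64(69)), (279, np.int64(60)), (280, np.int64(62)), (281, np.int64(65)), (282, np.int64(63)), (283, np.int64(62)), (284, np.int64(112)), (285, np.int64(190)), (286, np.int64(179)), (287, np.int64(177)), (288, np.int64(178)), (289, np.int64(178)), (290, np.int64(176)), (291, np.int64(178)), (292, np.int64(178)), (293, np.int64(180)), (294, np.int64(153)), (295, np.int64(92)), (296, np.int64(122)), (297, np.int64(123)), (298, np
[... 1479 characters left out ...]
53410615, 0.04055852344976469], [-2.8587081198538235e-05, -0.06724688761674107]] push shut [ 0.4704 -0.1992]
-2.6 hole [ 0.4751 -0.2384] cell [ 0.5103 -0.1249] gatehole [-0.0741 -0.1129] e [[0.08348876518576999, 0.06101309573923036], [0.0817254866244973, -0.14497755617950545]] bp [[0.0010290205735113604, 0.04089200031183772], [-0.0005302907165416821, -0.06693565178444727]] push shut [ 0.4709 -0.1991]
-3.2 hole [ 0.4751 -0.2384] cell [ 0.5115 -0.1252] gatehole [-0.0741 -0.1134] e [[0.08163937138455428, 0.06219187467815751], [0.08203327914182161, -0.14380594731486548]] bp [[-0.0006051481400895174, 0.04120838185933341], [-0.0010352260376012082, -0.06662968674957126]] push shut [ 0.4713 -0.1991]
```

Emit:
play_rows(
  linear=[
    [-0.03,0.01,-0.01],
    [-0.05,0.028,-0.04],
    [0,0,-0.05],
    [0,0,-0.05],
    [0,0,-0.04],
    [0,0,-0.008],
    [0.01,0,0],
    [0,0,0],
  ],
  turn=[0,0,0,0,0,0,0,2.5],
)

```text
time: 5.85
tool_pos: [0.4146, -0.1976, 0.0625]
tool_rot: [0.002, 0.724, 0.689, 0.001]
contact_force: [-0.8, -0.4, 0.6]
gripper_width: -0.004
grasp_force: 0.0
```

Emit:
play_rows(
  linear=[
    [0.01,0,0],
    [0.012,0,0],
    [0.012,0,0],
    [0.006,0,0],
    [0.004,-0.001,0],
    [0.003,0,0],
    [0,0,0],
  ],
  turn=[0,0,0,0,0,0,0],
)

```text
time: 6.72
tool_pos: [0.4589, -0.1976, 0.0596]
tool_rot: [-0.0, 0.725, 0.689, 0.0]
contact_force: [-0.5, 0.1, 0.4]
gripper_width: 0.002
grasp_force: 0.0
```

Emit:
play_rows(
  linear=[
    [0.002,0,0],
    [0.001,0,0],
    [0,0,0],
  ],
  turn=[0,0,0],
)

```text
time: 7.1
tool_pos: [0.4619, -0.1976, 0.0597]
tool_rot: [0.0, 0.725, 0.689, 0.0]
contact_force: [0.0, 0.0, -0.3]
gripper_width: -0.006
grasp_force: 0.0
```

Emit:
play_rows(
  linear=[
    [0.002,0,0],
    [0,0,0],
  ],
  turn=[0,0],
)

```text
time: 7.35
tool_pos: [0.4634, -0.1976, 0.0596]
tool_rot: [-0.0, 0.725, 0.689, -0.0]
contact_force: [-2.1, -0.3, 1.2]
gripper_width: -0.004
grasp_force: 1.5
```

Emit:
play_rows(
  linear=[
    [0.002,0,0],
    [0,0,0],
  ],
  turn=[0,0],
)

```text
time: 7.6
tool_pos: [0.4635, -0.1976, 0.0595]
tool_rot: [-0.002, 0.725, 0.689, -0.002]
contact_force: [-10.6, 0.0, 6.8]
gripper_width: 0.0
grasp_force: 5.2
```

Emit:
play_rows(
  linear=[
    [-0.015,0,0],
    [-0.02,0,0],
    [0,0,0.04],
    [0,-0.01,0.05],
    [0.02,-0.015,0.01],
    [0.025,-0.01,0],
    [0,0,0],
    [0,0,0],
  ],
  turn=[0,0,0,0,0,0,0,0],
)

```text
time: 8.6
tool_pos: [0.4751, -0.2321, 0.159]
tool_rot: [-0.001, 0.725, 0.689, -0.0]
contact_force: [-0.4, 0.1, -0.3]
gripper_width: -0.003
grasp_force: 0.0
```

```bash
python3 - <<'E'
from h import *
s=state(); im=grab_frame("wrist"); cv2.imwrite("pics/w3.png",cv2.resize(im[0:300,120:420,::-1],(600,600),interpolation=cv2.INTER_CUBIC))
np.save("w3s.npy",s,allow_pickle=True); np.save("w3.npy",im)
print(s["tool_pos"],s["tool_rot"],s["time"],s["contact_force"])
E
```

```text
[ 0.47508864 -0.2320888   0.15903686] [-5.31467987e-04  7.25099921e-01  6.88643465e-01 -1.70017645e-06] 8.6 [-0.38016685  0.09077064 -0.30405572]
```

View pics/w3.png

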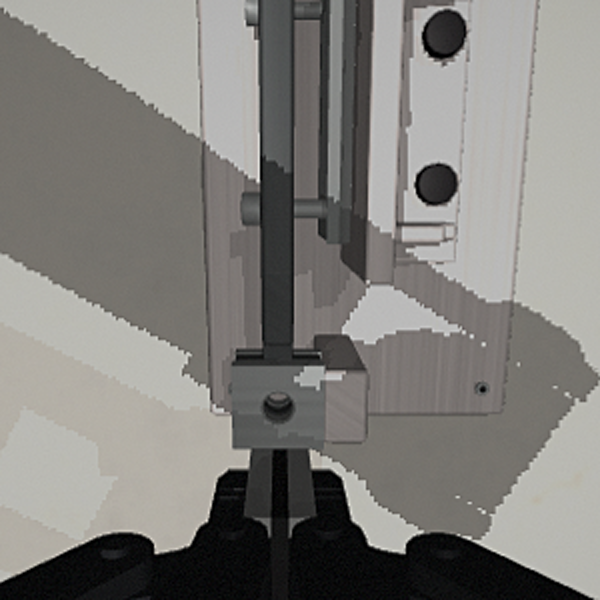

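The gate is shut: its lug lies under the upper lug. The hole is at crop (278,405) and the back plate's front top edge runs from about (372,0) to (366,280).

```bash
python3 - <<'E'
from h import *
np.set_printoptions(precision=4,suppress=True,linewidth=200)
s=np.load("w3s.npy",allow_pickle=True).item(); im=np.load("w3.npy")
g=cv2.cvtColor(im,cv2.COLOR_RGB2GRAY).astype(int)
print(g[192:214,248:271])
for r in [5,40,80,110,130]: print(r,g[r,275:325])
E
```

```text
[[102 101 103 100 103 104 102 101 102 102 102 102 103 103 104  99 103 102 101 101  96  95 179]
 [ 99  97 100 100  99 101 100 101 100 101 101 101 101 102 102 101 102 101 102  98 100  96 119]
 [ 97  98 100  98  99  97  98  98  99 100  98 102 100 100  98 100 100 100 100 100 100  98  95]
 [101 101 100  99 101 104 101 103 103 104  94  96  98 105 103 102 104 101 103 103 102 100 101]
 [103 100  99 104 105 106 108  91  75  80  90  89  77  81  87  99 106 106 103 106 104 105 103]
 [103 104 104 104 107  93  80  89 103 101 107 104 101 101  93  75  96 109 106 106 104 106 105]
 [103 102 103 109  95  70  51  98 116 111 115 112 110 112 111  73  63  96 108 107 104 104 106]
 [ 98 103 105 100  77  59  39  57  76 102 102 102 100  83  61  47  45  76  96 106 106 102 103]
 [ 97 101 103  83  48  50  61  40  45  59  58  57  56  52  37  50  49  46  73 110 104 102 101]
 [ 93  97  94  75  25  23  69  68  50  41  44  43  41  41  53  68  33  20  67  89  99  97  97]
 [ 96  99  95  66  22  10  36  51  67  65  59  58  66  64  46  34  13  13  53  85 104 100  96]
 [ 99 100  82  66  35  26  15  23  32  41  48  49  50  
[... 1321 characters left out ...]
05 178 187 182 181 183 183 183 183 181 182 183 185 184 175 144 117 122 120
 137]
80 [105 109 107 111  67  49  52  50  52 150 138 135 136 138 141  85  66  79  80  79  81  51  51  70  69  65  67  63  68 136 186 188 185 184 185 184 183 183 184 185 184 186 187 149  87 127 128 121 128
 194]
110 [110 111 110 119  29  36  35  35  62  82  80  80  82  82  71  61  65  65  69  66  52  50  52  53  51  53  49  43  72 135 148 191 188 184 185 185 186 185 183 186 188 185 157  77 121 118 120 178 174
 172]
130 [107 105 105 108 106 104 106 107 108 106 106 103 104 106 103 103  43  49  53  50  52  51  51  52  51  54  50  50 103 120 128 124 127 127 126 125 125 124 121 120 121 101  88 114 114 113 112 111 112
 111]
```

```bash
python3 - <<'E'
from h import *
np.set_printoptions(precision=4,suppress=True)
s=np.load("w3s.npy",allow_pickle=True).item()
f=lambda p,z:onz("wrist",np.array(p,float).reshape(-1,2),z,s)[:,:2]
h=f([258.9,203.6],.09)[0]; r=f([[251,203.6],[267,203.6]],.09);print("hole",h,np.ptp(r[:,0]))
b=f([[305.8,5],[305,40],[304,80],[303.3,110],[302.9,130]],.11)
p=np.polyfit(b[:,1],b[:,0],1);print(b,"yaw",np.degrees(-np.arctan(p[0])))
for yw in [-2.5,-3,-3.5]:
    Rz=R.from_euler('z',yw,degrees=True).as_matrix()[:2,:2]
    o=h-Rz@[-.03,-.115]
    print(yw,"cell",o,"bp in cell",((b-o)@Rz).tolist())
E
```

```text
hole [ 0.4741 -0.2414] 0.01241015362430925
[[ 0.51   -0.1091]
 [ 0.5092 -0.129 ]
 [ 0.5081 -0.1529]
 [ 0.5073 -0.1718]
 [ 0.5068 -0.1849]] yaw -2.4944830402003344
-2.5 cell [ 0.5091 -0.1278] bp in cell [[0.00011073672883428725, 0.018807409219259996], [0.00011464244227826514, -0.001135679982478502], [7.565537225566793e-05, -0.025117451337503514], [8.622104501628629e-05, -0.04401987578362269], [0.00014224995838815063, -0.05709547283232976]]
-3 cell [ 0.5101 -0.1282] bp in cell [[-0.0010580849022532501, 0.01906507665607211], [-0.0008801452616606633, -0.0008772190905916097], [-0.0007098530681315841, -0.024858417515298204], [-0.0005343351197450193, -0.04376003001329632], [-0.0003642036779745176, -0.056834640245032174]]
-3.5 cell [ 0.5111 -0.1285] bp in cell [[-0.002229110572228613, 0.019312534518242816], [-0.00187715055527997, -0.0006274490903152788], [-0.001497592066609065, -0.02460624832359643], [-0.0011571352089678685, -0.0435056094425012], [-0.0008729141949667121, -0.056578237175076276]]
```

Emit:
play_rows(
  linear=[
    [0,0.02,0.04],
    [-0.001,0.05,0],
    [-0.001,0.055,0],
    [-0.001,0.055,0],
    [-0.001,0.055,0],
    [-0.001,0.05,0],
    [0,0.025,-0.04],
    [0,0,0],
  ],
  turn=[0,0,0,0,0,0,0,0],
  hand=0.05,
)

```text
time: 9.65
tool_pos: [0.4675, 0.0787, 0.156]
tool_rot: [-0.002, 0.724, 0.69, -0.003]
contact_force: [-0.3, -0.6, 0.9]
gripper_width: 0.582
grasp_force: 0.0
```

```bash
cat > look.py <<'E'
from h import *
np.set_printoptions(precision=4,suppress=True)
s=state(); im=grab_frame("wrist")
print(s["tool_pos"],s["tool_rot"],s["time"])
for t,z in [("pin_grip",.088),("gauge_grip",.117),("gauge",.117)]:
    for q in trace("wrist",t)[:1]:
        ys,xs=np.nonzero(q["region"]);m=(xs.min()+xs.max()+1)/2,(ys.min()+ys.max()+1)/2
        print(t,round(q["p"],2),q["location"],xs.min(),xs.max(),ys.min(),ys.max(),onz("wrist",[q["location"],m],z,s)[:,:2].tolist())
E
python3 look.py; python3 - <<'E'
import sys;sys.path.insert(0,'.')
from h import *
im=grab_frame("wrist");cv2.imwrite("pics/w4.png",cv2.resize(im[60:360,110:410,::-1],(600,600),interpolation=cv2.INTER_CUBIC))
E
```

```text
[0.4675 0.0787 0.156 ] [-0.0024  0.724   0.6898 -0.0025] 9.65
pin_grip 0.19 [283.5, 301.9] 269 307 273 330 [[0.4825105351324797, -0.018252924724227376], [0.48672084150325157, -0.018542285326618446]]
gauge_grip 0.82 [247.5, 66.9] 231 261 37 96 [[0.4642740343665768, 0.1667043686816184], [0.4636602815670675, 0.16667771008825544]]
gauge 0.97 [245.5, 67.1] 232 261 37 96 [[0.46304534939739483, 0.16665092279496094], [0.4639644050255124, 0.166662078026939]]
```

View pics/w4.png

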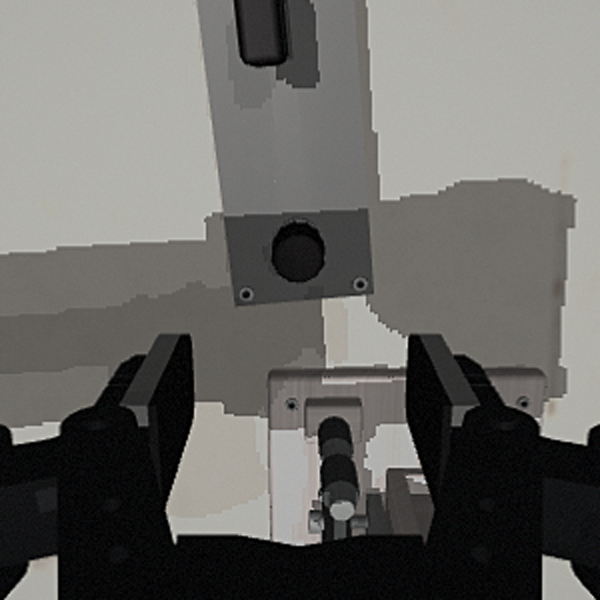

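The knob is at crop (299,251), below it the stand's end screws at (246,294) and (361,284), with the open fingers either side of it.

```bash
python3 - <<'E'
from h import *
s=state();print(s["tool_pos"])
print(onz("wrist",[[259.5,185.2]],.088,s),onz("wrist",[[110+246/2,60+147],[110+361/2,60+142]],.05,s))
print(onz("wrist",[[259.5,185.2]],.075,s))
E
```

```text
[0.47182527 0.07643705 0.16130039]
[[0.47229723 0.08064543 0.088     ]] [[0.44650032 0.0515686  0.05      ]
 [0.49925551 0.05345526 0.05      ]]
[[0.47214893 0.07728708 0.075     ]]
```

Emit:
play_rows(
  linear=[
    [0,0.003,-0.03],
    [0,0,-0.04],
    [0,0,-0.025],
    [0,0,-0.005],
    [0,0,0],
  ],
  turn=[0,0,0,0,0],
)

```text
time: 10.52
tool_pos: [0.4718, 0.0799, 0.0608]
tool_rot: [0.001, 0.725, 0.688, 0.001]
contact_force: [0.4, -0.0, 0.5]
gripper_width: 0.588
grasp_force: 0.0
```

Emit:
play_rows(
  linear=[
    [0,0,0],
    [0,0,0],
    [0,0,0],
    [0,0,0],
  ],
  turn=[0,0,0,0],
  hand=0.0,
)

```text
time: 11.02
tool_pos: [0.4712, 0.0805, 0.0601]
tool_rot: [0.0, 0.725, 0.689, 0.0]
contact_force: [-1.6, -0.1, 1.8]
gripper_width: -0.004
grasp_force: 0.9
```

```bash
python3 - <<'E'
from h import *
s=state();print(s["gripper_width"],s["grasp_force"],s["tool_pos"])
im=grab_frame("wrist");cv2.imwrite("pics/w5.png",cv2.resize(im[60:360,110:410,::-1],(600,600),interpolation=cv2.INTER_CUBIC))
E
```

```text
-0.003953027806893798 0.9470287151634693 [0.4712153  0.08046441 0.06013021]
```

View pics/w5.png

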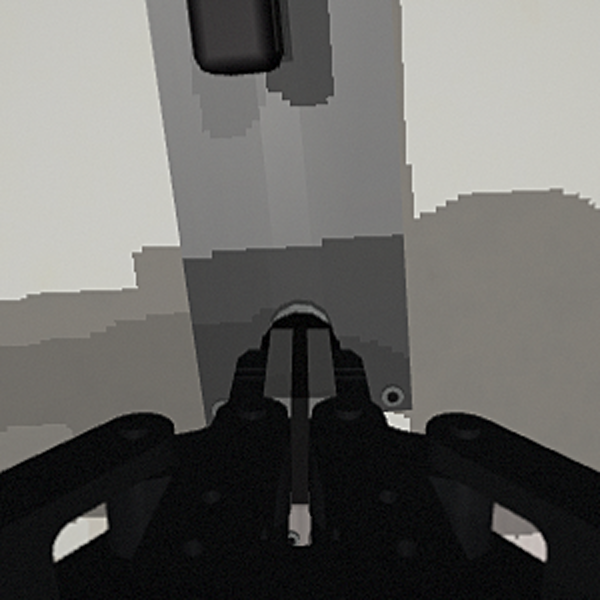

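The fingers look fully shut. The pin's bright shoulder arc shows just beyond them at crop (302,312), so the knob was squeezed out or missed; I'll work out where it is.

```bash
python3 - <<'E'
from h import *
np.set_printoptions(precision=4,suppress=True)
s=state();t=np.array(s["tool_pos"]);c=lambda p:((p-[110,60])*2)
for d in [(0,0,0),(0,.011,0),(0,.011,.019),(.0105,.011,.019),(0,.011,.04)]: print(d,c(proj("wrist",t+d,s)))
for y in [.07,.075,.08,.09,.1]:
    print(y,"shoulder edge top",c(proj("wrist",[.472,y+.0095,.055],s)),"knob top edge",c(proj("wrist",[.472,y+.0105,.088],s)))
print(onz("wrist",[[110+151,60+150]],.055,s),onz("wrist",[[110+151,60+150]],.088,s))
E
```

```text
(0, 0, 0) [[298.8208 330.097 ]]
(0, 0.011, 0) [[296.726 292.999]]
(0, 0.011, 0.019) [[296.5211 316.953 ]]
(0.0105, 0.011, 0.019) [[338.6847 314.844 ]]
(0, 0.011, 0.04) [[296.2328 350.6818]]
0.07 shoulder edge top [[301.7303 326.5843]] knob top edge [[302.1719 372.6903]]
0.075 shoulder edge top [[300.833  310.3089]] knob top edge [[301.0916 353.4202]]
0.08 shoulder edge top [[299.923  293.8038]] knob top edge [[299.9926 333.8175]]
0.09 shoulder edge top [[298.0643 260.0887]] knob top edge [[297.7375 293.5862]]
0.1 shoulder edge top [[296.1523 225.407 ]] knob top edge [[295.4034 251.9383]]
[[0.4725 0.0876 0.055 ]] [[0.4729 0.0989 0.088 ]]
```

```bash
python3 - <<'E'
from h import *
np.set_printoptions(precision=4,suppress=True,linewidth=220)
s=state();t=np.array(s["tool_pos"]);print(s["gripper_width"],s["grasp_force"],t)
for c in ["wrist","side"]:
    im=grab_frame(c); np.save(f"w5{c}.npy",im)
    for n in ["pin","pin_grip"]:
        for q in trace(c,n)[:2]:
            ys,xs=np.nonzero(q["region"]);print(c,n,round(q["p"],2),q["location"],xs.min(),xs.max(),ys.min(),ys.max())
print("side expected knob",proj("side",[.472,.079,.075]),"tcp",proj("side",t))
g=cv2.cvtColor(np.load("w5wrist.npy"),cv2.COLOR_RGB2GRAY)
print(g[206:262:2,238:284:1])
E
```

```text
0.0019985101601698854 1.088281162083149 [0.4712 0.0805 0.0601]
wrist pin 0.83 [261.2, 216.7] 240 279 210 234
wrist pin_grip 0.97 [261.2, 217.7] 241 279 210 234
side pin_grip 0.49 [297.2, 211.8] 294 300 209 215
side expected knob [[295.9715 211.5339]] tcp [[295.7899 215.9551]]
[[73 72 74 ... 74 77 74]
 [73 72 72 ... 73 74 73]
 [70 74 73 ... 75 73 74]
 ...
 [13 12  4 ... 11 15 11]
 [16  3  6 ...  9 12 15]
 [ 9 11 14 ...  9  7 10]]
```

The network still sees the knob in place, and the pictures put the pad ends about 25 mm behind the stated TCP. So the fingers probably shut just above the knob. I'll open and go lower in small steps, watching the force.

Emit:
play_rows(
  linear=[
    [0,0,0.01],
    [0,0,0],
    [0,0,0],
    [0,0,-0.01],
    [0,0,-0.008],
    [0,0,0],
  ],
  turn=[0,0,0,0,0,0],
  hand=0.05,
)

```text
time: 12.12
tool_pos: [0.4696, 0.0804, 0.05]
tool_rot: [-0.001, 0.725, 0.689, -0.001]
contact_force: [0.2, -0.1, -0.2]
gripper_width: 0.588
grasp_force: 0.0
```

Emit:
play_rows(
  linear=[
    [0,0,-0.004],
    [0,0,0],
  ],
  turn=[0,0],
)

```text
time: 12.38
tool_pos: [0.4707, 0.0804, 0.0474]
tool_rot: [-0.0, 0.725, 0.689, -0.0]
contact_force: [-0.1, 0.4, -0.7]
gripper_width: 0.585
grasp_force: 0.0
```

Emit:
play_rows(
  linear=[
    [0,0,-0.004],
    [0,0,0],
  ],
  turn=[0,0],
)

```text
time: 12.62
tool_pos: [0.4706, 0.0804, 0.0433]
tool_rot: [-0.0, 0.725, 0.689, -0.0]
contact_force: [-0.7, -0.8, 1.2]
gripper_width: 0.587
grasp_force: 0.0
```

Emit:
play_rows(
  linear=[
    [0,0,-0.004],
    [0,0,0],
  ],
  turn=[0,0],
)

```text
time: 12.88
tool_pos: [0.4705, 0.0804, 0.0392]
tool_rot: [-0.0, 0.725, 0.689, -0.0]
contact_force: [-1.5, 0.3, 0.7]
gripper_width: 0.587
grasp_force: 0.0
```

Emit:
play_rows(
  linear=[
    [0,0,0],
    [0,0,0],
    [0,0,0],
  ],
  turn=[0,0,0],
  hand=0.0,
)

```text
time: 13.25
tool_pos: [0.4712, 0.0804, 0.04]
tool_rot: [0.0, 0.725, 0.689, 0.0]
contact_force: [-0.9, -0.0, 0.4]
gripper_width: 0.219
grasp_force: 58.7
```

Emit:
play_rows(
  linear=[
    [0,0,0.02],
    [0,0,0.045],
    [0,0,0.06],
    [0,-0.04,0],
    [0,-0.055,0],
    [0,-0.055,0],
    [0,-0.055,0],
    [0,-0.055,0],
  ],
  turn=[0,0,0,0,0,0,0,0],
)

```text
time: 14.25
tool_pos: [0.4705, -0.1813, 0.1645]
tool_rot: [0.0, 0.725, 0.689, 0.0]
contact_force: [0.3, -0.9, -0.6]
gripper_width: 0.218
grasp_force: 59.6
```

Emit:
play_rows(
  linear=[
    [0,-0.04,0],
    [0,-0.02,0],
    [0,0,0],
    [0,0,0],
  ],
  turn=[0,0,0,0],
)

```text
time: 14.75
tool_pos: [0.4709, -0.2384, 0.1644]
tool_rot: [-0.0, 0.725, 0.689, 0.0]
contact_force: [-0.0, -0.4, -0.8]
gripper_width: 0.22
grasp_force: 59.6
```

```bash
python3 - <<'E'
from h import *
np.set_printoptions(precision=4,suppress=True)
s=state();print(s["tool_pos"],s["gripper_width"],s["grasp_force"],s["contact_force"],s["time"])
im=grab_frame("wrist");t=np.array(s["tool_pos"])
print("hole proj at previous est",proj("wrist",[.4741,-.2414,.09],s))
cv2.imwrite("pics/w6.png",cv2.resize(im[60:360,110:410,::-1],(600,600),interpolation=cv2.INTER_CUBIC))
print("nose",(proj("wrist",t+[0,0,-.035],s)-[110,60])*2)
E
```

```text
[ 0.4709 -0.2384  0.1644] 0.219730353499633 59.59941387176514 [-0.0194 -0.4031 -0.8174] 14.75
hole proj at previous est [[263.7334 193.672 ]]
nose [[298.8882 291.4793]]
```

View pics/w6.png

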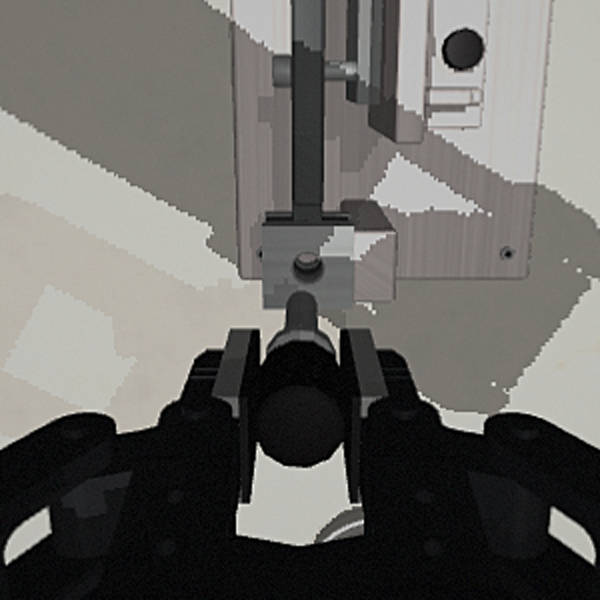

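The pin is held upright with its nose at crop (301,293). The hole is at crop (308,262), just beyond it.

```bash
python3 - <<'E'
from h import *
np.set_printoptions(precision=4,suppress=True,linewidth=200)
s=state();t=np.array(s["tool_pos"]);im=grab_frame("wrist");g=cv2.cvtColor(im,cv2.COLOR_RGB2GRAY).astype(int)
for r in range(181,222): print(r,g[r,250:276])
print(onz("wrist",[[263.7,191.5]],.09,s))
for dy in [0,-.001,-.002,-.003]:
  a=np.linspace(0,2*np.pi,40);el=np.linspace(-1.57,1.57,20)
  P=np.array([[5e-3*np.cos(e)*np.cos(q),5e-3*np.cos(e)*np.sin(q),5e-3*np.sin(e)] for e in el for q in a])+t+[0,dy,-.030]
  p=proj("wrist",P,s);print(dy,p.min(0),p.max(0))
E
```

```text
181 [103 105 103 106 104 104 105 104 105 104 104 105 103 104 107 105 106 105 107 102 105 100 174 162 176 172]
182 [102 103 104 104 104 106 105 105 104 105 106 106 104 107 106 105 107 106 106 103  98  94 182 175 171 169]
183 [103 103 102 103 104 105 105 105 105 103 104 103 104 104 106 105 105 105 104 100 169 160 172 170 168 168]
184 [101 102 101 101 101 101 101 100 102 101 103 102 103 103 102 103 102 104 101  97 180 170 167 165 165 164]
185 [103 101 102 103 104 104 104 104 105 105 105 107 107 107 107 107 102 106 103  97 180 171 170 168 170 167]
186 [106 106 104 105 105 106 106 108 106 110  93  92  77  82  80  86  84 101 108 102 183 175 172 173 173 171]
187 [105 106 107 107 105 108 106 109 105  85  90 100 107 107 104 104  94  81  82 106 194 183 182 182 184 184]
188 [105 105 106 106 105 106 111  98  82  92 111 112 113 113 111 110 110 109 116 123 123 124 123 122 122 121]
189 [104 105 103 106 107 109 106  80  52 102 120 116 114 113 110 112 116  86  63  95  84 108 106 103 102 103]
190 [103 104 105 105 104 107  87  59  39  59  78 104 120 118 119 101  88  48  35  55  49  97 110 105 105 106]

[... 2920 characters left out ...]
  47  48  43  41  73 106 101 102 104 103 102 104]
218 [184 190 156  23  41  47  48  48  48  47  47  52  51  51  45  46  46  40  83 197  94  93  94  93 101 103]
219 [183 190 157  25  43  46  44  49  46  47  45  50  51  51  52  49  46  37  50 209  87 180 178 183  95 101]
220 [182 192 159  26  41  47  45  47  47  47  47  47  49  52  48  47  44  37  38 205 173 189 188 192  84  93]
221 [182 193 122  24  46  48  46  47  46  44  47  49  47  47  42  49  43  42  38 204 188 183 184 187 174 182]
[[ 0.4742 -0.2395  0.09  ]]
0 [251.7853 200.4733] [267.0726 215.7816]
-0.001 [251.8734 201.9349] [267.1419 217.2291]
-0.002 [251.9613 203.393 ] [267.2111 218.673 ]
-0.003 [252.0489 204.8476] [267.2801 220.1134]
```

Emit:
play_rows(
  linear=[
    [0.0025,0,-0.01],
    [0,0,-0.018],
    [0,0,-0.006],
    [0,0,-0.004],
    [0,0,-0.004],
    [0,0,0],
  ],
  turn=[0,0,0,0,0,0],
)

```text
time: 15.6
tool_pos: [0.4733, -0.2396, 0.1225]
tool_rot: [-0.0, 0.725, 0.689, -0.0]
contact_force: [-0.6, -0.0, -0.8]
gripper_width: 0.216
grasp_force: 59.6
```

Emit:
play_rows(
  linear=[
    [0,0,-0.003],
    [0,0,0],
  ],
  turn=[0,0],
)

```text
time: 15.85
tool_pos: [0.4734, -0.2395, 0.1196]
tool_rot: [-0.0, 0.725, 0.689, 0.0]
contact_force: [1.0, 0.5, -0.9]
gripper_width: 0.221
grasp_force: 59.6
```

Emit:
play_rows(
  linear=[
    [0,0,-0.003],
    [0,0,0],
  ],
  turn=[0,0],
)

```text
time: 16.1
tool_pos: [0.4732, -0.2395, 0.1163]
tool_rot: [-0.0, 0.725, 0.689, -0.0]
contact_force: [-0.5, 0.1, -0.1]
gripper_width: 0.218
grasp_force: 59.6
```

Emit:
play_rows(
  linear=[
    [0,0,-0.004],
    [0,0,-0.004],
    [0,0,0],
  ],
  turn=[0,0,0],
)

```text
time: 16.48
tool_pos: [0.4731, -0.2394, 0.108]
tool_rot: [-0.0, 0.725, 0.689, -0.0]
contact_force: [1.2, 0.7, -1.0]
gripper_width: 0.216
grasp_force: 59.6
```

Emit:
play_rows(
  linear=[
    [0,0,-0.004],
    [0,0,-0.004],
    [0,0,0],
  ],
  turn=[0,0,0],
)

```text
time: 16.85
tool_pos: [0.4731, -0.2394, 0.1]
tool_rot: [-0.0, 0.725, 0.689, -0.0]
contact_force: [0.0, 0.7, -0.4]
gripper_width: 0.221
grasp_force: 59.6
```

Emit:
play_rows(
  linear=[
    [0,0,-0.004],
    [0,0,-0.004],
    [0,0,0],
  ],
  turn=[0,0,0],
)

```text
time: 17.23
tool_pos: [0.4732, -0.2394, 0.0921]
tool_rot: [-0.0, 0.725, 0.689, -0.0]
contact_force: [1.0, 1.2, -0.8]
gripper_width: 0.217
grasp_force: 59.6
```

Emit:
play_rows(
  linear=[
    [0,0,-0.004],
    [0,0,-0.004],
    [0,0,0],
  ],
  turn=[0,0,0],
)

```text
time: 17.6
tool_pos: [0.4732, -0.2394, 0.084]
tool_rot: [-0.0, 0.725, 0.689, -0.0]
contact_force: [1.7, 1.6, -1.6]
gripper_width: 0.22
grasp_force: 59.6
```

Emit:
play_rows(
  linear=[
    [0,0,-0.003],
    [0,0,0],
  ],
  turn=[0,0],
)

```text
time: 17.85
tool_pos: [0.4733, -0.2395, 0.0813]
tool_rot: [-0.0, 0.725, 0.689, 0.0]
contact_force: [0.3, 1.1, -0.9]
gripper_width: 0.219
grasp_force: 59.6
```

Emit:
play_rows(
  linear=[
    [0,0,-0.002],
    [0,0,0],
  ],
  turn=[0,0],
)

```text
time: 18.1
tool_pos: [0.4735, -0.2396, 0.08]
tool_rot: [0.0, 0.725, 0.689, 0.0]
contact_force: [0.2, 3.3, 1.6]
gripper_width: 0.219
grasp_force: 59.9
```

Emit:
play_rows(
  linear=[
    [0,0,-0.002],
    [0,0,0],
  ],
  turn=[0,0],
)

```text
time: 18.35
tool_pos: [0.4737, -0.2397, 0.0798]
tool_rot: [0.0, 0.725, 0.689, -0.0]
contact_force: [-4.4, 6.4, 11.3]
gripper_width: 0.22
grasp_force: 60.9
```

Emit:
play_rows(
  linear=[
    [0,0,0],
    [0,0,0],
    [0,0,0.02],
    [0,0,0.045],
    [0,0,0.05],
    [0,0,0],
  ],
  turn=[0,0,0,0,0,0],
  hand=0.05,
)

```text
time: 19.1
tool_pos: [0.4763, -0.2417, 0.2]
tool_rot: [0.006, 0.725, 0.689, 0.001]
contact_force: [-0.2, 0.3, -0.1]
gripper_width: 0.584
grasp_force: 0.0
```

```bash
python3 - <<'E'
from h import *
np.set_printoptions(precision=4,suppress=True)
s=state();print(s["tool_pos"],s["gripper_width"],s["time"])
im=grab_frame("wrist");cv2.imwrite("pics/w7.png",cv2.resize(im[0:300,110:410,::-1],(600,600),interpolation=cv2.INTER_CUBIC))
np.save("w7s.npy",s,allow_pickle=True); np.save("w7.npy",im)
for n in ["pin","pin_grip"]:
    for q in trace("wrist",n)[:2]:
        ys,xs=np.nonzero(q["region"]);print(n,round(q["p"],2),q["location"],xs.min(),xs.max(),ys.min(),ys.max())
for z,n in [(.115,"home"),(.128,"knob top home"),(.09,"lug")]: print(n,proj("wrist",[.4735,-.2414,z],s))
E
```

```text
[ 0.4763 -0.2417  0.2   ] 0.583764834418286 19.1
pin 0.66 [257.6, 185.9] 242 268 170 202
pin_grip 0.65 [256.8, 184.0] 242 268 170 202
home [[255.0109 185.7822]]
knob top home [[254.9534 190.1019]]
lug [[255.1076 178.5313]]
```

View pics/w7.png

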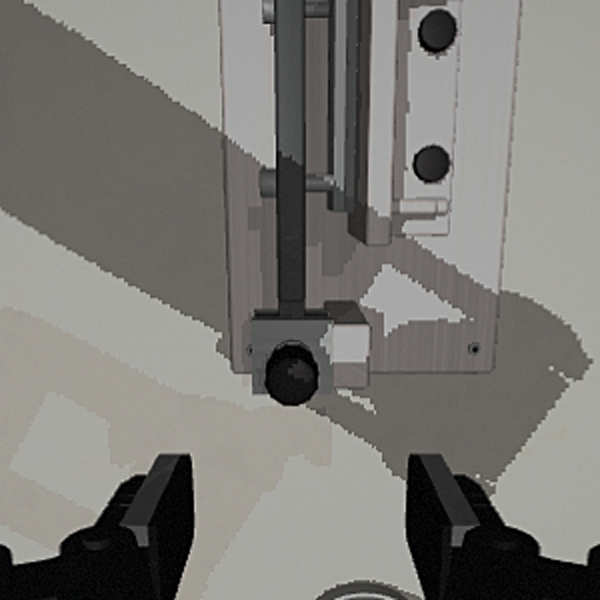

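The pin is home: its shoulder met the lug at the predicted height, and the knob at crop (291,374) covers the hole. Gate shut. Next the gauge.

Emit:
play_rows(
  linear=[
    [-0.001,0.03,0],
    [-0.001,0.055,0],
    [-0.001,0.055,0],
    [-0.001,0.055,0],
    [-0.001,0.055,0],
    [-0.002,0.055,0],
    [0,0.045,0],
    [0,0.02,0],
  ],
  turn=[0,0,1,1,1,1,1,0.3],
)

```text
time: 20.25
tool_pos: [0.4648, 0.1324, 0.1906]
tool_rot: [-0.001, 0.691, 0.722, -0.001]
contact_force: [0.7, 0.3, 0.0]
gripper_width: 0.583
grasp_force: 0.0
```

Emit:
play_rows(
  linear=[
    [0,0,0],
    [0,0,0],
    [0,0,0],
  ],
  turn=[0,0,0],
)

```text
time: 20.62
tool_pos: [0.4663, 0.1295, 0.1922]
tool_rot: [-0.0, 0.693, 0.721, -0.0]
contact_force: [0.8, -0.4, -0.4]
gripper_width: 0.587
grasp_force: 0.0
```

```bash
python3 - <<'E'
from h import *
np.set_printoptions(precision=4,suppress=True)
s=state();print(s["tool_pos"],s["time"]); im=grab_frame("wrist");np.save("w8.npy",im)
for t in ["gauge_grip","stand"]:
    for q in trace("wrist",t)[:1]:
        m=q["region"];ys,xs=np.nonzero(m);b=cv2.boxPoints(cv2.minAreaRect(np.c_[xs,ys].astype(np.float32)))
        z=.117 if t[0]=="g" else .05
        w=onz("wrist",b,z,s)[:,:2];print(t,round(q["p"],2),q["location"],b.tolist(),w.tolist(),w.mean(0))
        if t[0]=="g":
            g=cv2.cvtColor(im,cv2.COLOR_RGB2GRAY).astype(int);y0,y1,x0,x1=ys.min()-4,ys.max()+5,xs.min()-4,xs.max()+8
            for r in range(y0,y1,3):print(r,x0,g[r,x0:x1].tolist())
a=np.array(s["tool_rot"]);print("tool y deg",2*np.degrees(np.arctan2(a[2],a[1]))-90)
E
```

```text
[0.4663 0.1295 0.1922] 20.625
gauge_grip 0.85 [256.0, 141.0] [[248.0, 117.0], [267.0, 117.0], [267.0, 162.0], [248.0, 162.0]] [[0.45576864711065335, 0.18519234054491804], [0.4698809947482181, 0.18573021603055745], [0.47137263279152913, 0.1518507859834659], [0.4567555093944732, 0.1512915224429913]] [0.4634 0.1685]
113 244 [117, 118, 119, 117, 118, 117, 117, 117, 117, 117, 117, 117, 117, 116, 117, 115, 115, 115, 115, 116, 114, 114, 115, 115, 115, 116, 116, 115, 117, 115, 113]
116 244 [119, 117, 118, 118, 118, 117, 119, 121, 122, 126, 127, 128, 127, 126, 125, 126, 124, 126, 127, 124, 120, 118, 116, 115, 116, 115, 113, 114, 116, 114, 113]
119 244 [118, 118, 115, 121, 123, 102, 59, 23, 0, 4, 0, 8, 3, 0, 6, 0, 1, 1, 1, 1, 1, 4, 51, 74, 114, 116, 116, 116, 116, 114, 117]
122 244 [117, 118, 120, 105, 49, 3, 28, 44, 45, 46, 44, 42, 41, 43, 41, 41, 40, 36, 41, 38, 23, 6, 1, 16, 61, 60, 60, 58, 59, 57, 59]
125 244 [116, 108, 111, 125, 0, 10, 31, 47, 52, 50, 51, 49, 50, 48, 49, 51, 47, 47, 48, 39, 26, 15, 0, 25, 64, 65, 67, 62, 65, 62, 63]
128 244 [117, 105, 108, 121, 0, 11, 29, 47, 55, 53, 49, 
[... 1343 characters left out ...]
 43, 39, 43, 38, 39, 33, 39, 38, 35, 26, 13, 5, 53, 65, 63, 61, 63, 59, 62, 60]
161 244 [101, 102, 101, 103, 112, 39, 1, 18, 23, 26, 25, 23, 26, 28, 27, 24, 21, 22, 26, 16, 5, 21, 117, 117, 112, 112, 114, 112, 111, 110, 112]
164 244 [103, 101, 102, 102, 100, 101, 103, 106, 100, 104, 100, 112, 111, 111, 111, 111, 111, 110, 111, 115, 110, 110, 110, 109, 108, 108, 110, 109, 109, 109, 107]
stand 0.98 [263.8, 178.7] [[229.0, 101.0], [297.0, 101.0], [297.0, 247.0], [229.0, 247.0]] [[0.43533020249641774, 0.1960062787265839], [0.4988363506768075, 0.19843174047831091], [0.5089123174088426, 0.050247934818961726], [0.43739445941242183, 0.047496611392970095]] [0.4701 0.123 ]
tool y deg 2.254005142542667
```

Emit:
play_rows(
  linear=[
    [-0.0035,0.02,-0.02],
    [0,0.019,-0.035],
    [0,0,-0.045],
    [0,0,-0.025],
    [0,0,-0.005],
    [0,0,0],
    [0,0,0],
  ],
  turn=[0,0,0,0,0,0,0],
)

```text
time: 21.65
tool_pos: [0.4643, 0.1696, 0.0645]
tool_rot: [0.001, 0.693, 0.721, 0.001]
contact_force: [1.2, 0.5, 1.0]
gripper_width: 0.589
grasp_force: 0.0
```

Emit:
play_rows(
  linear=[
    [0,0,0],
    [0,0,0],
    [0,0,0],
    [0,0,0],
    [0,0,0],
  ],
  turn=[0,0,0,0,0],
  hand=0.0,
)

```text
time: 22.28
tool_pos: [0.4638, 0.1696, 0.0636]
tool_rot: [0.001, 0.692, 0.721, 0.001]
contact_force: [1.0, -0.2, 5.5]
gripper_width: 0.15
grasp_force: 61.0
```

Emit:
play_rows(
  linear=[
    [0,0,0.015],
    [0,0,0.035],
    [0,0,0.05],
    [0,0,0.04],
    [0,0,0.01],
    [0,0,0],
  ],
  turn=[0,0,0,0,0,0],
)

```text
time: 23.02
tool_pos: [0.4622, 0.1693, 0.2117]
tool_rot: [-0.0, 0.693, 0.721, -0.001]
contact_force: [-0.3, 0.0, -0.2]
gripper_width: 0.152
grasp_force: 60.3
```

```bash
python3 - <<'E'
from h import *
np.set_printoptions(precision=5,suppress=True)
s=state();print(s["tool_pos"],s["gripper_width"],s["grasp_force"],s["contact_force"])
for n,x0 in [("w2",280),("w3",300),("w7",292)]:
    ss=np.load(n+"s.npy",allow_pickle=True).item();g=cv2.GaussianBlur(cv2.cvtColor(np.load(n+".npy"),cv2.COLOR_RGB2GRAY),(1,3),0).astype(float)
    P=[];rows=range(4,115,3)
    for r in rows:
        d=np.diff(g[r,x0-6:x0+18]);i=int(np.argmax(d));w=d[max(i-1,0):i+2];P.append([x0-6+max(i-1,0)+(w*np.arange(len(w))).sum()/w.sum()+.5,r])
    P=np.array(P);W=onz("wrist",P,.11,ss)[:,:2]
    for _ in range(3):
        p=np.polyfit(W[:,1],W[:,0],1);e=W[:,0]-np.polyval(p,W[:,1]);W=W[abs(e)<max(2*np.median(abs(e)),2e-4)]
    print(n,len(W),"yaw",-np.degrees(np.arctan(p[0])),"x at y=-.128",np.polyval(p,-.128),np.abs(e).max(),W[:,1].min(),W[:,1].max())
E
```

```text
[0.46223 0.16932 0.21172] 0.15207367882582226 60.32223701477051 [-0.34651  0.03482 -0.22756]
w2 34 yaw -2.7657664126625927 x at y=-.128 0.5096513907396252 0.0001770778348455515 -0.17867111484850992 -0.08631747411769165
w3 35 yaw -2.7426156987737813 x at y=-.128 0.5095164481365461 0.00012713383283380342 -0.17121146119305136 -0.10854307017325351
w7 35 yaw -2.756026180030607 x at y=-.128 0.5095284280076541 0.00015772987537288063 -0.18228926490879085 -0.1081299352468071
```

Emit:
play_rows(
  linear=[
    [0.004,-0.03,0],
    [0.006,-0.055,0],
    [0.006,-0.055,0],
    [0.006,-0.055,0],
    [0.006,-0.055,0],
    [0.006,-0.035,0],
    [0,-0.012,0],
    [0,0,0],
  ],
  turn=[0,-1,-1,-1,-1,-1,0,0],
)

```text
time: 24.02
tool_pos: [0.4958, -0.1272, 0.2105]
tool_rot: [-0.002, 0.724, 0.69, -0.001]
contact_force: [-0.6, -0.3, -0.9]
gripper_width: 0.153
grasp_force: 60.3
```

Emit:
play_rows(
  linear=[
    [0,0,0],
    [0,0,0],
    [0,0,0],
  ],
  turn=[0,0,0],
)

```text
time: 24.4
tool_pos: [0.4969, -0.1268, 0.2128]
tool_rot: [0.0, 0.723, 0.691, 0.0]
contact_force: [0.3, -0.6, -0.5]
gripper_width: 0.148
grasp_force: 60.3
```

```bash
python3 - <<'E'
from h import *
np.set_printoptions(precision=5,suppress=True,linewidth=200)
s=state();t=np.array(s["tool_pos"]);a=s["tool_rot"];yw=2*np.degrees(np.arctan2(a[2],a[1]))-90
print(t,yw,s["contact_force"],s["time"])
im=grab_frame("wrist");np.save("w9.npy",im)
for n in ["gauge"]:
    for q in trace("wrist",n)[:1]:
        ys,xs=np.nonzero(q["region"]);print(n,round(q["p"],2),q["location"],xs.min(),xs.max(),ys.min(),ys.max())
        for r in range(ys.min(),ys.max(),4):
            m=xs[ys==r];print(r,m.min(),m.max(),end="; ")
d=R.from_euler('z',yw,degrees=True).as_matrix()
for v in [(.0048,.011,-.0586),(.0048,-.011,-.0586),(.0032,.011,-.0586),(.0048,.011,.02),(-.0048,.011,.02)]:print(v,proj("wrist",t+d@v,s))
g=cv2.cvtColor(im,cv2.COLOR_RGB2GRAY)
for r in [165,175,185,195]:print(r,g[r,240:300].tolist())
E
```

```text
[ 0.49692 -0.12681  0.21275] -2.5857186509849015 [ 0.267   -0.56927 -0.51294] 24.4
gauge 0.94 [261.0, 258.7] 243 275 187 311
187 266 266; 191 264 267; 195 263 267; 199 261 267; 203 260 267; 207 258 268; 211 256 268; 215 255 269; 219 248 273; 223 246 274; 227 246 274; 231 245 274; 235 245 274; 239 244 275; 243 244 275; 247 244 275; 251 244 275; 255 244 275; 259 244 275; 263 244 275; 267 244 275; 271 244 275; 275 244 275; 279 245 274; 283 245 274; 287 244 274; 291 244 274; 295 243 274; 299 243 275; 303 244 275; 307 244 274; (0.0048, 0.011, -0.0586) [[265.96374 181.25159]]
(0.0048, -0.011, -0.0586) [[265.84764 209.8651 ]]
(0.0032, 0.011, -0.0586) [[263.7698  181.25426]]
(0.0048, 0.011, 0.02) [[269.05357 219.14299]]
(-0.0048, 0.011, 0.02) [[249.65005 219.16617]]
165 [53, 48, 53, 50, 53, 54, 41, 16, 45, 45, 120, 114, 108, 109, 106, 110, 106, 111, 114, 108, 81, 83, 85, 84, 70, 66, 68, 67, 67, 81, 86, 49, 49, 46, 178, 201, 194, 192, 194, 193, 194, 193, 193, 198, 185, 101, 132, 132, 126, 130, 133, 133, 130, 133, 135, 122, 142, 200, 193, 194]
175 [51, 52, 53, 54, 55, 55, 43, 19, 43, 44, 120, 112, 110, 112, 107, 110, 109, 112, 116, 106, 81, 84, 86, 87, 68, 67, 66, 67, 67, 93, 65, 51, 45, 54, 189, 200, 198, 199, 198, 194, 195, 191, 196, 199, 166, 94, 135, 131, 128, 130, 132, 130, 133, 132, 132, 129, 128, 130, 129, 132]
185 [50, 52, 52, 53, 53, 53, 41, 19, 38, 44, 122, 114, 111, 112, 107, 110, 110, 110, 115, 104, 81, 82, 86, 86, 67, 59, 73, 59, 71, 89, 67, 49, 50, 44, 200, 124, 126, 131, 131, 130, 127, 127, 128, 133, 103, 134, 131, 130, 127, 131, 131, 130, 132, 134, 130, 126, 129, 131, 132, 138]
195 [53, 54, 42, 44, 45, 46, 38, 20, 37, 47, 126, 118, 116, 117, 113, 116, 114, 116, 116, 108, 84, 80, 54, 59, 57, 58, 66, 58, 62, 103, 49, 56, 50, 48, 111, 134, 129, 129, 130, 130, 131, 128, 130, 125, 100, 134, 132, 129, 128, 130, 128, 132, 132, 136, 130, 127, 131, 117, 116, 0]
```

Emit:
play_rows(
  linear=[
    [0,0,-0.02],
    [0.001,0,-0.02],
    [0,0,-0.0105],
    [0,0,0],
    [0.003,0,0],
    [0,0,0],
  ],
  turn=[-0.2,0,0,0,0,0],
)

```text
time: 25.25
tool_pos: [0.5015, -0.1278, 0.1628]
tool_rot: [0.001, 0.724, 0.689, 0.0]
contact_force: [0.1, 0.1, -1.0]
gripper_width: 0.151
grasp_force: 60.3
```

Emit:
play_rows(
  linear=[
    [0.0015,0,0],
    [0,0,0],
  ],
  turn=[0,0],
)

```text
time: 25.5
tool_pos: [0.5026, -0.1276, 0.1624]
tool_rot: [0.0, 0.724, 0.689, 0.0]
contact_force: [-0.3, 0.6, -1.8]
gripper_width: 0.155
grasp_force: 60.2
```

Emit:
play_rows(
  linear=[
    [0.001,0,0],
    [0,0,0],
  ],
  turn=[0,0],
)

```text
time: 25.75
tool_pos: [0.5032, -0.1276, 0.1621]
tool_rot: [-0.0, 0.725, 0.689, -0.0]
contact_force: [-0.7, -0.3, -0.8]
gripper_width: 0.153
grasp_force: 60.2
```

Emit:
play_rows(
  linear=[
    [0.001,0,0],
    [0,0,0],
  ],
  turn=[0,0],
)

```text
time: 26.0
tool_pos: [0.5037, -0.1276, 0.162]
tool_rot: [-0.001, 0.725, 0.689, -0.001]
contact_force: [-4.4, -0.7, 0.3]
gripper_width: 0.151
grasp_force: 60.4
```

Emit:
play_rows(
  linear=[
    [0.0005,0,0],
    [0,0,0],
  ],
  turn=[0,0],
)

```text
time: 26.25
tool_pos: [0.504, -0.1276, 0.162]
tool_rot: [-0.001, 0.725, 0.689, -0.001]
contact_force: [-4.9, -0.1, 1.5]
gripper_width: 0.152
grasp_force: 60.5
```

Emit:
play_rows(
  linear=[
    [0.0005,0,0],
    [0,0,0],
  ],
  turn=[0,0],
)

```text
time: 26.5
tool_pos: [0.5041, -0.1275, 0.1619]
tool_rot: [-0.001, 0.725, 0.689, -0.001]
contact_force: [-6.3, 0.4, 2.6]
gripper_width: 0.15
grasp_force: 60.6
```

Emit:
play_rows(
  linear=[
    [0.0005,0,0],
    [0,0,0],
  ],
  turn=[0,0],
)

```text
time: 26.75
tool_pos: [0.5043, -0.1276, 0.162]
tool_rot: [-0.002, 0.725, 0.689, -0.002]
contact_force: [-7.0, 0.7, 4.0]
gripper_width: 0.149
grasp_force: 60.7
```

Emit:
play_rows(
  linear=[
    [-0.0015,0,0],
    [0,0,0],
    [0,0,0],
  ],
  turn=[0,0,0],
)

```text
time: 27.12
tool_pos: [0.5039, -0.1275, 0.1619]
tool_rot: [-0.001, 0.725, 0.689, -0.0]
contact_force: [-5.6, -0.5, 0.9]
gripper_width: 0.149
grasp_force: 60.4
```

Emit:
play_rows(
  linear=[
    [0,0,-0.004],
    [0,0,-0.004],
    [0,0,0],
  ],
  turn=[0,0,0],
)

```text
time: 27.5
tool_pos: [0.5038, -0.1274, 0.1534]
tool_rot: [-0.001, 0.725, 0.689, -0.0]
contact_force: [-5.2, -0.0, -0.7]
gripper_width: 0.149
grasp_force: 60.1
```

Emit:
play_rows(
  linear=[
    [-0.0012,0,0],
    [0,0,0],
    [0,0,0],
  ],
  turn=[0,0,0],
)

```text
time: 27.88
tool_pos: [0.5034, -0.1275, 0.1541]
tool_rot: [0.0, 0.725, 0.689, 0.0]
contact_force: [-2.4, -0.1, -2.0]
gripper_width: 0.154
grasp_force: 60.1
```

```bash
python3 - <<'E'
from h import *
s=state()
for k in ["tool_pos","tool_rot","contact_force","ft_torque"]:print(k,np.round(s[k],5))
z=rot(s["tool_rot"])[:,2];print("tool z",z)
E
```

```text
tool_pos [ 0.50338 -0.12748  0.15411]
tool_rot [1.4000e-04 7.2451e-01 6.8926e-01 2.9000e-04]
contact_force [-2.35306 -0.07666 -1.9688 ]
ft_torque [0.03039 0.58961 0.01082]
tool z [ 6.18016902e-04  1.90659087e-04 -9.99999791e-01]
```

Emit:
play_rows(
  linear=[
    [-0.0003,0,-0.004],
    [0,0,-0.004],
    [0,0,0],
  ],
  turn=[0,0,0],
)

```text
time: 28.25
tool_pos: [0.5032, -0.1276, 0.1458]
tool_rot: [0.0, 0.725, 0.689, 0.0]
contact_force: [-0.4, 0.2, -1.1]
gripper_width: 0.149
grasp_force: 60.2
```

Emit:
play_rows(
  linear=[
    [0,0,-0.003],
    [0,0,-0.003],
    [0,0,0],
  ],
  turn=[0,0,0],
)

```text
time: 28.62
tool_pos: [0.5031, -0.1275, 0.1398]
tool_rot: [0.0, 0.725, 0.689, 0.0]
contact_force: [-0.2, 0.2, -0.6]
gripper_width: 0.152
grasp_force: 60.2
```

Emit:
play_rows(
  linear=[
    [0,0,-0.003],
    [0,0,0],
  ],
  turn=[0,0],
)

```text
time: 28.88
tool_pos: [0.5029, -0.1276, 0.1369]
tool_rot: [0.0, 0.725, 0.689, 0.0]
contact_force: [-0.3, -0.7, -1.1]
gripper_width: 0.15
grasp_force: 60.2
```

Emit:
play_rows(
  linear=[
    [0.0005,0,-0.002],
    [0,0,-0.002],
    [0,0,0],
  ],
  turn=[0,0,0],
)

```text
time: 29.25
tool_pos: [0.5033, -0.1276, 0.1328]
tool_rot: [-0.0, 0.725, 0.689, -0.0]
contact_force: [-0.2, 0.2, -1.4]
gripper_width: 0.153
grasp_force: 60.2
```

Emit:
play_rows(
  linear=[
    [0,0,-0.003],
    [0,0,0],
  ],
  turn=[0,0],
)

```text
time: 29.5
tool_pos: [0.5033, -0.1276, 0.13]
tool_rot: [-0.0, 0.725, 0.689, -0.0]
contact_force: [-1.6, -0.6, -1.3]
gripper_width: 0.152
grasp_force: 60.3
```

Emit:
play_rows(
  linear=[
    [0,0,-0.003],
    [0,0,0],
  ],
  turn=[0,0],
)

```text
time: 29.75
tool_pos: [0.5033, -0.1276, 0.1269]
tool_rot: [-0.0, 0.725, 0.689, -0.0]
contact_force: [-0.7, -0.6, -0.2]
gripper_width: 0.15
grasp_force: 60.4
```

Emit:
play_rows(
  linear=[
    [0,0,-0.003],
    [0,0,0],
  ],
  turn=[0,0],
)

```text
time: 30.0
tool_pos: [0.5035, -0.1277, 0.1243]
tool_rot: [0.0, 0.725, 0.689, -0.0]
contact_force: [-1.9, -0.0, 2.6]
gripper_width: 0.151
grasp_force: 60.8
```

Emit:
play_rows(
  linear=[
    [0,0,-0.003],
    [0,0,0],
  ],
  turn=[0,0],
)

```text
time: 30.25
tool_pos: [0.5036, -0.1278, 0.1217]
tool_rot: [0.0, 0.725, 0.689, -0.0]
contact_force: [-3.1, -0.2, 4.3]
gripper_width: 0.148
grasp_force: 61.1
```

Emit:
play_rows(
  linear=[
    [0,0,-0.002],
    [0,0,0],
  ],
  turn=[0,0],
)

```text
time: 30.5
tool_pos: [0.5037, -0.1279, 0.1201]
tool_rot: [0.0, 0.725, 0.689, -0.0]
contact_force: [-3.3, 0.2, 6.7]
gripper_width: 0.15
grasp_force: 61.4
```

Emit:
play_rows(
  linear=[
    [0,0,0],
    [0,0,0],
    [0,0,0],
    [0,0,0],
  ],
  turn=[0,0,0,0],
)

```text
time: 31.0
tool_pos: [0.5037, -0.1279, 0.1201]
tool_rot: [0.0, 0.725, 0.689, -0.0]
contact_force: [-3.3, -0.8, 6.4]
gripper_width: 0.149
grasp_force: 61.4
```

```bash
python3 - <<'E'
from h import *
np.set_printoptions(precision=4,suppress=True)
for i in range(6):
    grab_frame("wrist");s=state();print(np.round(s["contact_force"],2),np.round(s["ft_torque"],3),s["tool_pos"],np.abs(s["joint_vel"]).max())
for n in ["gauge","pin"]:
    for q in trace("wrist",n)[:1]:print(n,q["p"],q["location"])
for c in ["side","top"]:
    grab_frame(c)
    for n,P in [("gate",None),("pin_grip",[.4738,-.2414,.115]),("gauge_grip",[.5035,-.128,.158]),("rack",None),("ethanol",None),("dishes",None)]:
        for q in trace(c,n)[:1]:print(c,n,round(q["p"],2),q["location"],"" if P is None else proj(c,P))
E
```

```text
[-2.35 -0.47  6.67] [-0.053  0.893 -0.015] [ 0.5036 -0.1279  0.1201] 0.0018792060812984302
[-3.12 -0.41  6.17] [-0.065  0.913 -0.044] [ 0.5037 -0.1279  0.1201] 0.0013208578625429207
[-3.36 -0.    6.28] [-0.011  0.854 -0.022] [ 0.5037 -0.1279  0.1201] 0.0011314671047494224
[-2.65 -0.08  6.41] [ 0.007  0.873 -0.038] [ 0.5037 -0.1279  0.1201] 0.0025645042753309746
[-2.89 -0.34  5.94] [-0.002  0.889 -0.026] [ 0.5037 -0.1279  0.1201] 0.0014973035338822294
[-2.82  0.2   7.07] [-0.066  0.878  0.036] [ 0.5037 -0.1279  0.1201] 0.001389251252440294
gauge 0.66 [260.1, 261.1]
side gate 0.89 [301.0, 179.4] 
side pin_grip 0.26 [300.2, 160.3] [[311.1748 148.7868]]
side rack 0.73 [212.8, 196.4] 
side ethanol 0.89 [247.0, 290.8] 
side dishes 0.54 [318.1, 139.2] 
top gate 0.55 [276.6, 225.9] 
top rack 0.63 [271.0, 158.0] 
top ethanol 0.86 [163.7, 151.7] 
top dishes 0.68 [342.7, 260.8]
```

```bash
python3 -c "
from plant import *
print(job_done())"
```

```text
the job is handed in; nothing more can be done
None
```

I shut the gate, dropped the locking pin fully home, and slid the gauge down against the back plate until it dragged at about 6–7 N. I handed the job in at about 32 s with the gauge held still and upright, but I don't have the judged result.

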